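# Lift the hot lid off the bearing-warming oven with the lid lifter

## Task

The bearings in the bench oven are warm: take the lid lifter from its stand, hook it under the loop handle of the hot lid, feel along the handle for the point where the lid balances, and lift the lid off with the hook there, level all the way (never leaning more than about 5 degrees) and without straining it. Set it down gently and flat in the lid rest, unhook, and hang the lifter back in its stand. The gripper itself must not touch the hot lid or oven, and the bin, bearing and carton stay where they are.

Things in the scene. Friction and masses are not known exactly. Their poses are not given: they have to be found in the camera images.
- oven: Fixed grey bench-top warming oven, 300 mm (its x) by 230 mm (its y), 100 mm high, standing left or right of the middle. Origin: centre of its underside, z up. In its flat top is an open mouth 222 x 150 mm (same axes) that the lid closes. Hot.
- lid: Loose aluminium lid, 7 to 8 N. Plate 260 mm (its x) by 190 (its y), 12 thick, on the oven's top; plug below it 212 x 140, 16 deep, in the mouth. Origin: centre of the plate's underside, z up. A slab inside, unseen, has shifted along x and stays there: the balance point is on the centre line (y = 0), up to 43 mm either side of the middle, 40 mm below the bar; hooked 10 mm off it the lid tips.
- lid_bar (a point): Middle of the straight crossbar of the lid's loop handle: round steel, 8 mm thick, along the lid's x, axis 44 mm above the lid's origin, underside 28 mm above the lid's top; legs 8 mm thick at 69 mm each side, 130 mm free between. Axes as the lid's. If the hook raises the bar a few mm off balance, one end of the lid lifts and it pivots on the other short end, 130 mm from the middle.
- rest: Fixed lid rest, a low open frame of dark steel on four feet: top at 45 mm, outer 272 mm (its x) by 200 (its y), opening 232 x 160 (same axes); the lid's plug drops in with 10 mm play all round, the plate lies on the frame. Long sides (x) of lid and rest parallel, either way round. Origin: centre of its underside, z up.
- lifter_grip (a point): Centre of the lifter's upright grip, a square wooden bar 22 x 22 mm, 60 mm tall, above a round steel collar 40 mm wide, 5 mm thick (underside 35 mm below this point). Whole lifter 150 mm tall, 0.22 kg; a straight 8 mm shank below the collar carries the hook. Axes: z up the grip, x the way the hook's tip points; the grip's faces are square to x and y.
- lifter_hook (a point): Middle of the hook's saddle, where the bar bears: 110 mm straight below lifter_grip, same axes. Flat steel hook, 6 mm wide (y): level saddle 14 mm long (x), 5 mm thick below this point; 5 mm thick tip 10 mm tall at its +x end; shank at its -x end, cranked back over the saddle above 30 mm. Goes under the bar along its +x, tip below the bar, then up.
- stand: Fixed lifter stand: base, post and two level prongs (its x from -30 to +40 mm, open at -x, post at +x), 20 mm gap between them, tops at 115 mm. Origin: on the bench under the lifter's axis, z up. The lifter hangs in the gap, collar on the prongs, its x along the stand's x; the hook fits through the gap, so it goes out straight up (clear after 85 mm) and back straight down.
- stand_seat (a point): Where the middle of the collar's underside sits when the lifter hangs in its stand: between the prongs, 115 mm above the bench; lifter_grip is then 35 mm above it.
- bin: Bystander: small open blue bin with bolts, 104 x 95 x 50 mm, origin at the centre of its underside.
- bearing: Bystander: steel ring bearing lying flat, 52 mm across, 15 mm high, origin at the centre of its underside.
- carton: Bystander: flat cardboard carton, 75 x 75 x 22 mm, origin at the centre of its underside.
Mind the look-alikes: they are no part of the job. What is shaped like the stand but green or pink is not meant.

How it is judged (in metres and radians):
On the way, in this order (a step that is already met when the one before it is completed fails the run):
1. the lid hangs level from the lifter, its plug clear of the oven (z of lid in the frame of oven above 0.12 m and angle between lid's own z axis and vertical below 0.1 rad and contact force between lifter and lid above 3 N), for 0.3 s.
2. the lid lies flat in the lid rest and the lifter is off it (z of lid in the frame of rest below 0.049 m and horizontal distance between lid and rest below 0.02 m and angle between lid's own z axis and vertical below 0.03 rad and contact force between lifter and lid below 0.1 N), for 0.3 s.
At the end, for the whole second after the job is handed in: The lid lies flat (0.03 rad) and still in the lid rest, plate on the frame (origin 40 to 49 mm up), centred within 20 mm, square within 0.17 rad; the lifter hangs in its stand, collar on the prongs (grip centre 28 to 40 mm above the seat point, within 25 mm sideways, upright within 0.12 rad) (z of lid in the frame of rest between 0.04 and 0.049 m and horizontal distance between lid and rest below 0.02 m and angle between lid's own z axis and vertical below 0.03 rad and angle between the x axis of lid and the x axis of rest, either way round below 0.17 rad and linear speed of lid below 0.02 m/s and z of lifter_grip in the frame of stand_seat between 0.028 and 0.04 m and horizontal distance between lifter_grip and stand_seat below 0.025 m and angle between lifter_grip's own z axis and vertical below 0.12 rad); the robot touches nothing.
It fails at once if the lid leans more than 0.10 rad (about 6 degrees) (angle between lid's own z axis and vertical above 0.1 rad).
It fails at once if the lifter strains or presses the lid with more than 16 N (contact force between lifter and lid above 16 N).
It fails at once if the lid is banged or forced against the oven or the rest with more than 40 N (contact force between lid and oven above 40 N or contact force between lid and rest above 40 N).
It fails at once if the gripper or arm touches the hot lid or oven (contact force between any of the fingers, the arm and lid above 0.5 N or contact force between any of the fingers, the arm and oven above 0.5 N).
It fails at once if a bystander is moved more than 20 mm (distance of any of bin, bearing, carton from where it was at the start of the episode above 0.02 m).
It also fails if it takes over 72 s, if anything falls off the work surface, if the arm or the gripper's body presses on something with over 40 N, if the wrist force passes 120 N, or if a joint passes its speed limit or range.

## Robot

A 6-joint arm with a two-finger parallel gripper is mounted at the origin on the work surface. World frame = base frame: x ahead of the robot, y to its left, z up, the work surface at z = 0. Lengths are in mm, angles in rad, forces in N, time in s.
With the tool pointing down it reaches from about 300 to 775 mm from the base axis. Payload 14.6 kg.
Tool frame: the origin (TCP) lies on the centre line of the jaws, within the pads' length; the fingertips stand manip.finger_overhang ahead of it and the grasp point (between the pads) lies 11 mm behind it (manip.finger_overhang is the distance from the TCP to the fingertips, in mm); y points along the fingers, x is the direction in which the jaws open and shut, and the axes are right-handed (so a half turn about y gives the same grasp; the last joint's range is limited). The gripper opens to 94 mm and grips with 3 to 60 N. Pads are 16 mm wide; open, the fingers measure 119 mm over their backs; the gripper's body (75 mm by 177 mm) begins 78 mm behind the grasp point.
Start: joints at [1.244, 0.3, 1.521, -0, 1.321, -0.067], TCP at [141.286, 531.533, 213.446] pointing down, gripper open.
Joint ranges: [-3.03, 3.03], [-0.79, 2.21], [0.23, 2.52], [-1.04, 4.18], [0, 3.07], [-2.55, 2.55]. Speed limits (rad/s): [2.22, 2.22, 2.57, 3.14, 3.14, 3.14].

## Interface

Orientations are given as [roll, pitch, yaw] about the fixed x, y, z axes, in that order (R = Rz(yaw) Ry(pitch) Rx(roll)).
In Python, from cell import monitor, viewer, ticket, manip gives the robot as it stands.
- The arm moves only by the shell command python3 -m jog 'ROWS' [FORCE]. ROWS is JSON, a list of rows, each an object of numbers: "grip": the finger opening in cm, from 0 to 9.4; "dx", "dy", "dz": the shift along the tool's x, y, z in cm; "spin": the turn about the tool's y in degrees. In form: [{"grip": .., "dx": .., "dy": .., "dz": .., "spin": ..}, ...]. A call has 1 to 20 rows; each row is the pose to reach, as a shift and turn from the pose commanded when the call began, along the tool's axes at that moment; what a row does not reach only later rows make up. A row lasts 1/8 s, in which the tool goes at most 62.5 mm and 10.7 degrees, less where a joint would pass 70% of its speed; a pose out of reach is approached as far as the arm can. A call with a gripper value outside its range is refused whole. The fingers move at their own pace and stop on an object; FORCE is the grip in N (left out, the last holds). Time passes only in rows, so rows that repeat a pose let the fingers close. It gives the time, the measured TCP pose, the force and the opening at its end, in the units of the state.
- monitor.read_state(): the state, without advancing time (a new reading comes with each control period).
- viewer.camera(name): name is "scene" or "top" or "wrist"; returns a dict with "color" (400x640x3 uint8, red, green, blue), "vertical_fov" (degrees; the focal length in pixels is half the picture's height over the tangent of half this angle, whatever the lens; pixels are square), "cx", "cy" (the principal point, pixels), "rvec" (rotation vector, rad) and "tvec" (3), from world to camera coordinates, as OpenCV has them. Camera axes: x right, y down, z forward; pixel columns grow to the right and rows downward; lengths in mm; the calibration is good to about 2 mm. A picture is of the moment at which its call begins. There is no depth.
- ticket.sign_off(): hands the job in, once; it reports no verdict.
The state is a dict: "clock": time; "joints": joint angles; "qd": joint speeds; "effort": joint torques, N m; "eef_pos": TCP position; "eef_rot": TCP orientation; "wrist_force": force on the tool from outside, world axes, zero at the start; "moment": the same for the moment, N m; "finger_gap": finger opening in mm.
Only numpy, scipy, OpenCV 4.12 (cv2) and the standard library are available. Lean on these libraries where they do the work, as an engineer would, in place of code of your own. Each camera call takes 0.05 s, during which the arm holds its last target. There are 200 camera calls.

## Working session

There is one attempt and no reset: what is moved stays moved. The work goes in short steps, Python scripts to look and compute and a shell command to move; the robot and the scene stay as the last step left them, time stands still between calls to the robot, and variables do not carry over. Pictures are saved under pics/ and viewed, about 8 in all and at most 12, crops included, and the job is handed in when it is done.

```bash
ls; mkdir -p pics
python3 - <<'E'
from cell import monitor, viewer, ticket, manip
import cv2,json
s=monitor.read_state();print(s);print(manip.finger_overhang)
for n in("top","scene"):
    c=viewer.camera(n);cv2.imwrite(f"pics/{n}0.png",c["color"][:,:,::-1]);print({k:v for k,v in c.items() if k!="color"})
E
```

```text
pics
{'clock': 0.0, 'joints': array([ 1.24439548e+00,  3.00445197e-01,  1.52159492e+00, -1.14890682e-05,
        1.32069492e+00, -6.65954069e-02]), 'qd': array([ 0.00055675,  0.00044475,  0.00118444, -0.00069182,  0.00060771,
        0.00034952]), 'effort': array([ 1.17201478e-03, -5.31814170e+01, -3.52732337e+01,  7.09321070e-02,
        2.44975177e-02, -7.17519424e-05]), 'eef_pos': array([141.21111856, 531.29594867, 212.89467928]), 'eef_rot': array([-1.57073141e+00,  1.14058809e-03,  1.31099377e+00]), 'wrist_force': array([ 0.33817803, -0.02366024, -0.03082619]), 'moment': array([-0.03183739, -0.04120223, -0.0088925 ]), 'finger_gap': 94.07645572320341}
8.0
{'vertical_fov': 57.733080160308134, 'cx': 312.75169787282397, 'cy': 206.4508556045499, 'rvec': array([ 2.16335471, -2.14515993,  0.15016616]), 'tvec': array([-17.80399092, 559.43043475, 891.11636006])}
{'vertical_fov': 53.92452891270183, 'cx': 310.18999163155513, 'cy': 201.26528022391562, 'rvec': array([ 0.68543227,  2.68172199, -1.04333626]), 'tvec': array([ 487.19477874, -114.90884557, 1177.64090248])}
```

View pics/top0.png

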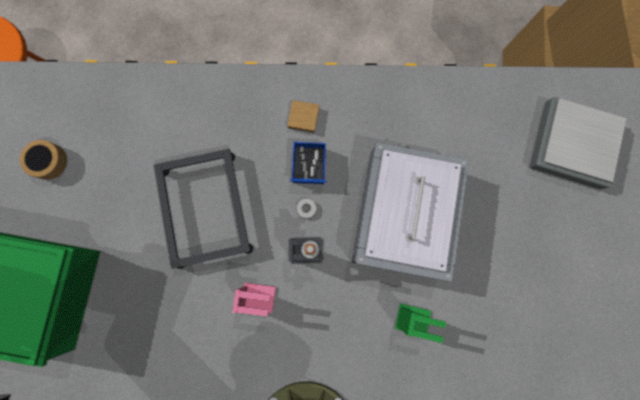

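View pics/scene0.png

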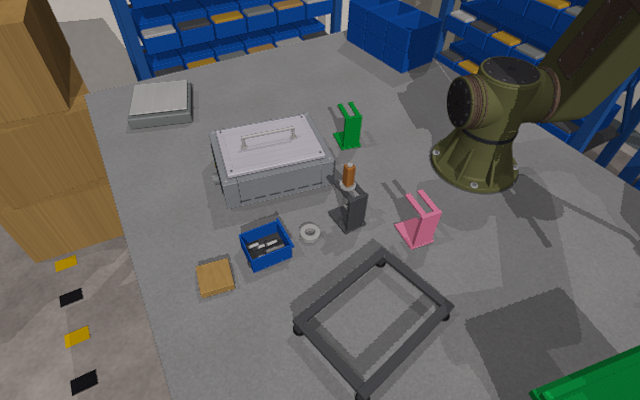

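The top view shows the oven and lid at (413,212), with the bar from (421,180) to (410,238). The rest is at (203,208), the dark stand with the lifter at (307,250), and the bystanders at (303,115), (309,162) and (306,208). The green and pink stands are decoys. Next I'll zoom in for accurate pixels.

```bash
cat > h.py <<'E'
import numpy as np,cv2
from cell import viewer,monitor
def cam(n):
    c=viewer.camera(n);f=200/np.tan(np.radians(c["vertical_fov"])/2)
    K=np.array([[f,0,c["cx"]],[0,f,c["cy"]],[0,0,1]]);R=cv2.Rodrigues(c["rvec"])[0]
    return c["color"],K,R,np.array(c["tvec"]),c
def back(K,R,t,uv,z):
    d=R.T@np.linalg.inv(K)@np.array([*uv,1.]);o=-R.T@t
    return (o+d*(z-o[2])/d[2])
def proj(K,R,t,P): 
    p=K@(R@np.asarray(P,float).T+t[:,None]);return (p[:2]/p[2]).T
E
python3 - <<'E'
import cv2
from h import *
im=cv2.imread("pics/top0.png")
cv2.imwrite("pics/c1.png",cv2.resize(im[130:290,145:345],None,fx=3.75,fy=3.75,interpolation=cv2.INTER_CUBIC))
cv2.imwrite("pics/c2.png",cv2.resize(im[135:290,340:490],None,fx=3.8,fy=3.8,interpolation=cv2.INTER_CUBIC))
_,K,R,t,_=cam("top")
print(back(K,R,t,(303,115),22),back(K,R,t,(311,249),180),back(K,R,t,(413,212),112),back(K,R,t,(203,208),45),-R.T@t)
E
```

```text
[810.09733829  15.1356173   22.        ] [448.8503361   -9.44669438 180.        ] [ 538.4319058  -248.61959241  112.        ] [552.15182961 264.99154812  45.        ] [435.29977261  -8.94974135 958.01971309]
```

View pics/c1.png

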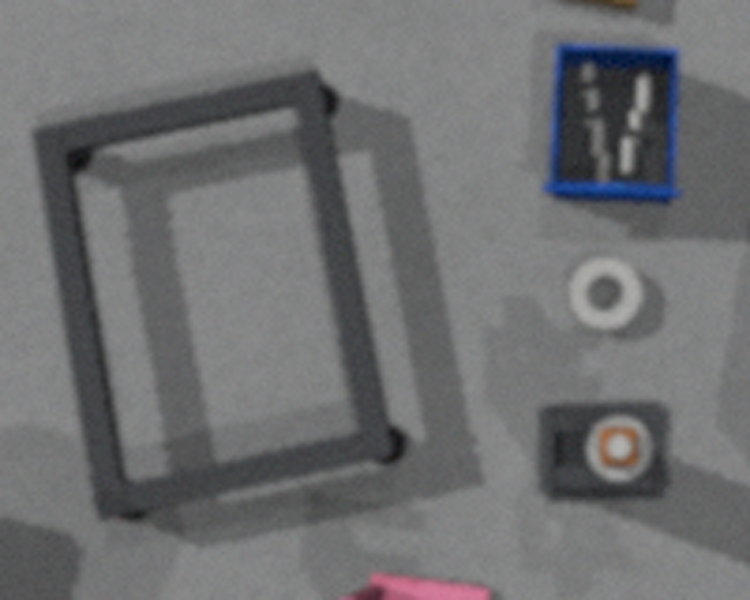

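View pics/c2.png

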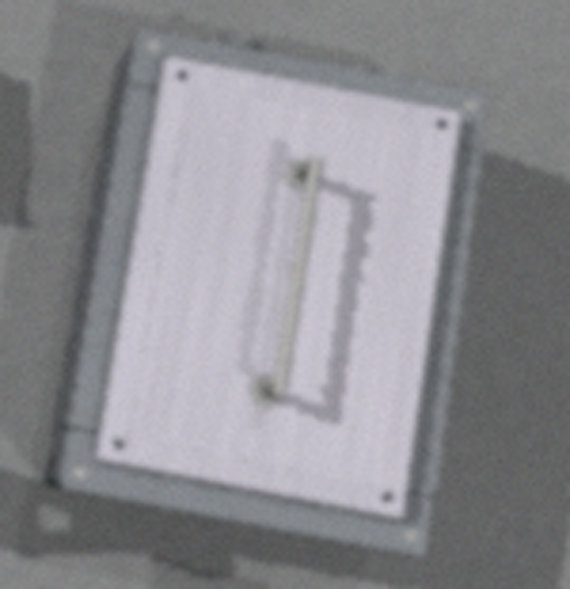

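Crop 1 gives the rest corners and the collar and grip at about (619,447). The stand is longer to the left of the lifter, so the post (+x) is toward world +y. Crop 2 gives the lid corners and the bar ends, (316,160) and (282,395). I'll compute poses and check the known sizes.

Run:
```python
from h import *
im,K,R,t,_=cam("top")
c1=lambda p:(p[0]/3.75+145-.37,p[1]/3.75+130-.37)
c2=lambda p:(p[0]/3.8+340-.37,p[1]/3.8+135-.37)
def rep(n,pts,z,f):
    P=np.array([back(K,R,t,f(p),z) for p in pts])[:,:2]
    e=np.roll(P,-1,0)-P
    print(n,P.round(1).tolist(),"centre",P.mean(0).round(1),"len",np.linalg.norm(e,axis=1).round(1),"ang",np.degrees(np.arctan2(e[:,1],e[:,0])).round(1))
rep("rest",[(35,132),(315,70),(403,455),(100,518)],45,c1)
rep("lid",[(166,57),(463,108),(405,517),(97,460)],112,c2)
rep("oven",[(137,35),(482,92),(425,555),(58,485)],100,c2)
rep("bar",[(316,160),(282,395)],144,c2)
rep("legs feet",[(302,175),(264,390)],112,c2)
rep("griptop",[(619,447)],185,c1)
rep("collar",[(590,447),(648,447)],120,c1)
rep("collarv",[(619,416),(619,480)],120,c1)
rep("standtop",[(542,405),(667,405),(667,497),(542,497)],50,c1)
rep("bin",[(558,46),(678,48),(676,195),(550,190)],50,c1)
```

```text
rest [[663.0, 396.4], [708.7, 206.2], [445.1, 137.4], [402.2, 336.2]] centre [554.8 269. ] len [195.6 272.4 203.3 267.7] ang [ -76.5 -165.4  102.2   13. ]
lid [[689.0, -181.4], [657.7, -368.4], [403.0, -321.3], [435.7, -134.9]] centre [ 546.3 -251.5] len [189.6 259.  189.3 257.5] ang [-99.5 169.5  80.  -10.4]
oven [[707.0, -165.5], [671.4, -386.2], [379.7, -337.0], [420.3, -112.4]] centre [ 544.6 -250.3] len [223.6 295.9 228.2 291.6] ang [-99.2 170.4  79.8 -10.5]
bar [[616.2, -264.4], [474.6, -239.7]] centre [ 545.4 -252. ] len [143.8 143.8] ang [170.1  -9.9]
legs feet [[613.6, -265.3], [479.1, -237.8]] centre [ 546.3 -251.6] len [137.4 137.4] ang [168.4 -11.6]
griptop [[449.1, -6.7]] centre [449.1  -6.7] len [0.] ang [0.]
collar [[450.1, 11.3], [450.4, -24.2]] centre [450.3  -6.5] len [35.5 35.5] ang [-89.5  90.5]
collarv [[469.2, -6.3], [430.3, -6.7]] centre [449.7  -6.5] len [38.9 38.9] ang [-179.5    0.5]
standtop [[478.9, 45.2], [479.5, -38.0], [419.0, -38.3], [418.3, 44.2]] centre [448.9   3.3] len [83.2 60.6 82.5 60.5] ang [ -89.5 -179.7   90.5    1. ]
bin [[726.0, 38.3], [725.3, -44.5], [622.0, -43.5], [624.7, 42.2]] centre [674.5  -1.9] len [ 82.8 103.3  85.7 101.3] ang [-90.4 179.4  88.2  -2.2]
```

```bash
cat >> h.py <<'E'
def rel(x,y,z,yawdeg,cur=None):
    s=monitor.read_state(); p=s["eef_pos"] if cur is None else np.array(cur[:3]); yw=s["eef_rot"][2] if cur is None else np.radians(cur[3])
    d=np.array([x,y,z])-p
    ax=np.array([np.cos(yw),np.sin(yw),0]);az=np.array([-np.sin(yw),np.cos(yw),0])
    sp=(np.degrees(yw)-yawdeg+180)%360-180
    print("dx %.2f dy %.2f dz %.2f spin %.1f"%(d@ax/10,-d[2]/10,d@az/10,sp))
E
python3 -c "
from h import *
rel(449.5,-6.5,215,0.4,(141.286,531.533,213.446,75.115))"
```

```text
dx -44.08 dy -0.16 dz -43.61 spin 74.7
```

```bash
python3 -m jog '[{"grip":9.4,"dx":-44.1,"dy":-0.2,"dz":-43.6,"spin":74.7},{"grip":9.4,"dx":-44.1,"dy":-0.2,"dz":-43.6,"spin":74.7},{"grip":9.4,"dx":-44.1,"dy":-0.2,"dz":-43.6,"spin":74.7},{"grip":9.4,"dx":-44.1,"dy":-0.2,"dz":-43.6,"spin":74.7},{"grip":9.4,"dx":-44.1,"dy":-0.2,"dz":-43.6,"spin":74.7},{"grip":9.4,"dx":-44.1,"dy":-0.2,"dz":-43.6,"spin":74.7},{"grip":9.4,"dx":-44.1,"dy":-0.2,"dz":-43.6,"spin":74.7},{"grip":9.4,"dx":-44.1,"dy":-0.2,"dz":-43.6,"spin":74.7},{"grip":9.4,"dx":-44.1,"dy":-0.2,"dz":-43.6,"spin":74.7},{"grip":9.4,"dx":-44.1,"dy":-0.2,"dz":-43.6,"spin":74.7},{"grip":9.4,"dx":-44.1,"dy":-0.2,"dz":-43.6,"spin":74.7},{"grip":9.4,"dx":-44.1,"dy":-0.2,"dz":-43.6,"spin":74.7},{"grip":9.4,"dx":-44.1,"dy":-0.2,"dz":-43.6,"spin":74.7},{"grip":9.4,"dx":-44.1,"dy":-0.2,"dz":-43.6,"spin":74.7}]'
python3 - <<'E'
from h import *
c=cam("wrist")
cv2.imwrite("pics/w1.png",c[0][:,:,::-1]);
print(monitor.read_state()["joints"].round(3))
_,K,R,t,_=c
np.savez("wc.npz",K=K,R=R,t=t)
E
```

```text
clock: 1.95
eef_pos: [449.2, -5.8, 215.6]
eef_rot: [-1.571, -0.0, 0.009]
wrist_force: [0.1, -0.4, -0.1]
finger_gap: 93.8
[-0.095  0.071  1.787 -0.     1.283 -0.103]
```

View pics/w1.png

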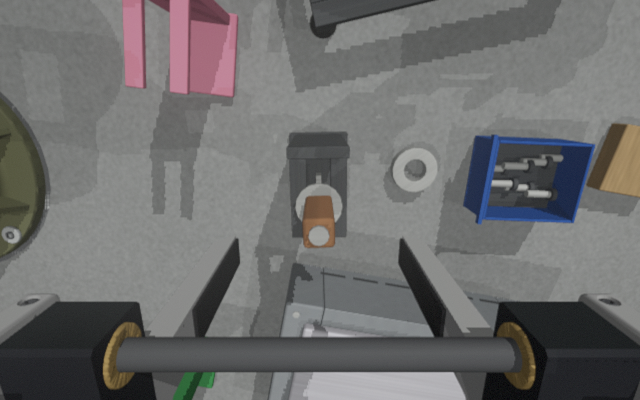

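The wrist view shows the post on the +y side with the hook's tip pointing at it. The grip top is at (319,236) and the collar centre at (319,204).

Run:
```python
from h import *
w=np.load("wc.npz");K,R,t=w["K"],w["R"],w["t"]
print(back(K,R,t,(319,236),185),back(K,R,t,(319,205),120),back(K,R,t,(303,236),185),back(K,R,t,(335,236),185))
print("stand edges",back(K,R,t,(290,200),115),back(K,R,t,(289,150),115),back(K,R,t,(348,200),115),back(K,R,t,(348,150),115))
# rest corner, lid check
rel(449.5,-6.5,139,0.4,(449.5,-6.5,215,.4))
```

```text
[448.35542305  -7.1396369  185.        ] [448.36153475  -6.26264431 120.        ] [437.88518804  -7.23601088 185.        ] [458.82505611  -7.04326847 185.        ]
stand edges [423.60478605  -3.58822768 115.        ] [423.46456983  38.97609723 115.        ] [473.06458013  -3.13630926 115.        ] [471.60551084  39.41178828 115.        ]
dx 0.00 dy 7.60 dz 0.00 spin 0.0
```

```bash
python3 -m jog '[{"grip":9.4,"dx":-0.07,"dy":3.8,"dz":-0.05,"spin":0},{"grip":9.4,"dx":-0.07,"dy":7.6,"dz":-0.05,"spin":0},{"grip":9.4,"dx":-0.07,"dy":7.6,"dz":-0.05,"spin":0},{"grip":5,"dx":-0.07,"dy":7.6,"dz":-0.05,"spin":0},{"grip":1.5,"dx":-0.07,"dy":7.6,"dz":-0.05,"spin":0},{"grip":1.5,"dx":-0.07,"dy":7.6,"dz":-0.05,"spin":0},{"grip":1.5,"dx":-0.07,"dy":7.6,"dz":-0.05,"spin":0},{"grip":1.5,"dx":-0.07,"dy":7.6,"dz":-0.05,"spin":0},{"grip":1.5,"dx":-0.07,"dy":7.6,"dz":-0.05,"spin":0},{"grip":1.5,"dx":-0.07,"dy":7.6,"dz":-0.05,"spin":0}]' 45
```

```text
clock: 3.25
eef_pos: [448.7, -7.2, 139.4]
eef_rot: [-1.571, 0.0, 0.007]
wrist_force: [-0.5, -0.1, -1.5]
finger_gap: 27.4
```

```bash
python3 -m jog '[{"grip":1.5},{"grip":1.5},{"grip":1.5},{"grip":1.5}]'
```

```text
validation failed for argument at $[0]...
```

```bash
python3 -m jog '[{"grip":1.5,"dx":0,"dy":0,"dz":0,"spin":0},{"grip":1.5,"dx":0,"dy":0,"dz":0,"spin":0},{"grip":1.5,"dx":0,"dy":0,"dz":0,"spin":0},{"grip":1.5,"dx":0,"dy":0,"dz":0,"spin":0}]'
```

```text
clock: 3.75
eef_pos: [448.7, -7.2, 139.4]
eef_rot: [-1.571, -0.0, 0.007]
wrist_force: [0.6, -0.3, -0.2]
finger_gap: 22.1
```

```bash
python3 -c "
from h import *
rel(589.8,-290.1,280,-10.2)"
```

```text
dx 13.90 dy -14.06 dz -28.39 spin 10.6
```

```bash
python3 -m jog '[{"grip":1.5,"dx":0,"dy":-0.5,"dz":0,"spin":0},{"grip":1.5,"dx":0,"dy":-2.5,"dz":0,"spin":0},{"grip":1.5,"dx":0,"dy":-6,"dz":0,"spin":0},{"grip":1.5,"dx":0,"dy":-10,"dz":0,"spin":0},{"grip":1.5,"dx":0,"dy":-13,"dz":0,"spin":0},{"grip":1.5,"dx":0,"dy":-14,"dz":0,"spin":0},{"grip":1.5,"dx":0,"dy":-14,"dz":0,"spin":0}]'
```

```text
clock: 4.62
eef_pos: [448.6, -7.2, 279.1]
eef_rot: [-1.571, 0.0, 0.007]
wrist_force: [0.2, 0.6, -2.6]
finger_gap: 21.8
```

```bash
python3 -m jog '[{"grip":1.5,"dx":1.5,"dy":0,"dz":-3,"spin":2},{"grip":1.5,"dx":4,"dy":0,"dz":-8,"spin":4},{"grip":1.5,"dx":6.5,"dy":0,"dz":-13.2,"spin":6},{"grip":1.5,"dx":9,"dy":0,"dz":-18.4,"spin":8},{"grip":1.5,"dx":11.5,"dy":0,"dz":-23.5,"spin":10},{"grip":1.5,"dx":13.2,"dy":0,"dz":-27,"spin":10.6},{"grip":1.5,"dx":13.9,"dy":0,"dz":-28.4,"spin":10.6},{"grip":1.5,"dx":13.9,"dy":2,"dz":-28.4,"spin":10.6},{"grip":1.5,"dx":13.9,"dy":4.2,"dz":-28.4,"spin":10.6},{"grip":1.5,"dx":13.9,"dy":5.5,"dz":-28.4,"spin":10.6},{"grip":1.5,"dx":13.9,"dy":5.7,"dz":-28.4,"spin":10.6},{"grip":1.5,"dx":13.9,"dy":5.7,"dz":-28.4,"spin":10.6},{"grip":1.5,"dx":13.9,"dy":5.7,"dz":-28.4,"spin":10.6}]'
python3 - <<'E'
from h import *
s=monitor.read_state();print(s["eef_pos"],np.degrees(s["eef_rot"]),s["wrist_force"])
out=[]
for n,g in(("wrist",None),("scene",1)):
    im,K,R,t,_=cam(n)
    if g: im=cv2.resize(im[90:220,190:400],(640,396),interpolation=cv2.INTER_CUBIC)
    np.savez(f"{n}.npz",K=K,R=R,t=t)
    out.append(im[:,:,::-1])
o=cv2.resize(np.vstack(out),None,fx=.75,fy=.75)
cv2.imwrite("pics/a1.png",o)
E
```

```text
clock: 6.25
eef_pos: [589.9, -290.2, 223.2]
eef_rot: [-1.571, -0.001, -0.178]
wrist_force: [-0.0, -0.7, -1.9]
finger_gap: 21.9
[ 589.9309336  -290.23250635  223.24415366] [-9.00212608e+01 -6.48863684e-02 -1.01848433e+01] [-0.03967158 -0.68085237 -1.9158342 ]
```

View pics/a1.png

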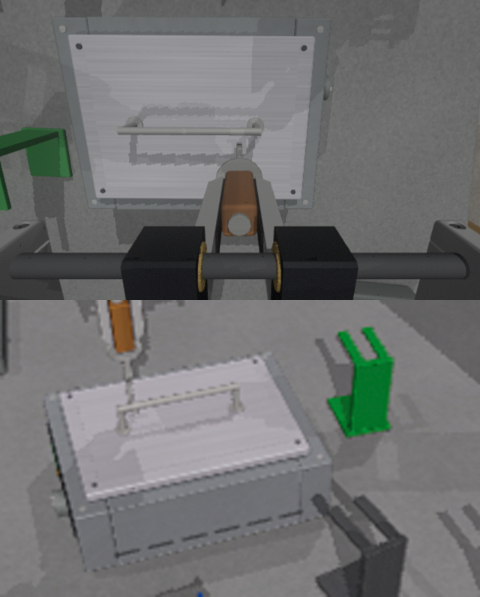

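The hook is in front of the bar near its +x end, with the tip at (239,150) and the bar from (118,131) to (262,131) in the composite. Next I'll measure the bar's position with the wrist camera.

Run:
```python
from h import *
w=np.load("wrist.npz");K,R,t=w["K"],w["R"],w["t"]
s=1/.75
a,b=[back(K,R,t,(u*s,v*s),144) for u,v in((119,131),(262,131.5))]
print(a,b,(a+b)/2,np.degrees(np.arctan2(*(b-a)[1::-1])),np.linalg.norm(b-a))
print(back(K,R,t,(239*s,148*s),133))
q=[back(K,R,t,(u*s,v*s),112) for u,v in((69,35),(314,38),(305,199),(92,198))];print(np.mean(q,0))
print(monitor.read_state()["moment"])
```

```text
[ 473.28118132 -239.93850707  144.        ] [ 617.3514525  -266.32220287  144.        ] [ 545.31631691 -253.13035497  144.        ] -10.377627298618046 146.4661818996718
[ 590.48036579 -282.61242306  133.        ]
[ 545.08207436 -252.86709897  112.        ]
[-0.02584904  0.11849797 -0.03182879]
```

```bash
cat >> h.py <<'E'
def avg(n=16):
    F=[];E=[];M=[]
    for _ in range(n):
        viewer.camera("wrist");s=monitor.read_state();F.append(s["wrist_force"]);E.append(s["effort"]);M.append(s["moment"])
    for k,A in(("F",F),("E",E),("M",M)): A=np.array(A);print(k,A.mean(0).round(3),"sd",A.std(0).round(3))
    print("pos",s["eef_pos"].round(2),np.degrees(s["eef_rot"]).round(2),"t",s["clock"])
E
python3 -m jog '[{"grip":1.5,"dx":0,"dy":0,"dz":0.4,"spin":0},{"grip":1.5,"dx":0,"dy":0,"dz":1.2,"spin":0},{"grip":1.5,"dx":0,"dy":0,"dz":2.1,"spin":0},{"grip":1.5,"dx":0,"dy":0,"dz":2.7,"spin":0},{"grip":1.5,"dx":0,"dy":0,"dz":2.9,"spin":0},{"grip":1.5,"dx":0,"dy":-0.6,"dz":2.9,"spin":0},{"grip":1.5,"dx":0,"dy":-1.2,"dz":2.9,"spin":0},{"grip":1.5,"dx":0,"dy":-1.2,"dz":2.9,"spin":0}]'
python3 -c "
from h import *
avg(12)"
```

```text
clock: 7.35
eef_pos: [595.0, -261.9, 235.3]
eef_rot: [-1.571, -0.001, -0.178]
wrist_force: [-0.2, 0.8, -2.9]
finger_gap: 21.6
F [ 0.017 -0.014 -2.277] sd [0.724 0.437 0.539]
E [-1.1000e-02 -6.8022e+01 -3.7686e+01  6.6000e-02  4.4000e-02 -2.0000e-03] sd [0.012 0.235 0.189 0.    0.015 0.   ]
M [-0.079  0.068 -0.011] sd [0.02  0.039 0.02 ]
pos [ 594.85 -261.61  234.42] [-90.     0.   -10.18] t 7.95
```

```bash
python3 -m jog '[{"grip":1.5,"dx":0,"dy":-0.2,"dz":0,"spin":0},{"grip":1.5,"dx":0,"dy":-0.35,"dz":0,"spin":0},{"grip":1.5,"dx":0,"dy":-0.45,"dz":0,"spin":0},{"grip":1.5,"dx":0,"dy":-0.55,"dz":0,"spin":0},{"grip":1.5,"dx":0,"dy":-0.65,"dz":0,"spin":0},{"grip":1.5,"dx":0,"dy":-0.75,"dz":0,"spin":0},{"grip":1.5,"dx":0,"dy":-0.8,"dz":0,"spin":0},{"grip":1.5,"dx":0,"dy":-0.8,"dz":0,"spin":0},{"grip":1.5,"dx":0,"dy":-0.8,"dz":0,"spin":0}]'
python3 -c "
from h import *
avg(20)"
```

```text
clock: 9.07
eef_pos: [594.7, -261.6, 242.3]
eef_rot: [-1.571, 0.001, -0.178]
wrist_force: [-1.6, 0.1, -7.3]
finger_gap: 21.8
F [-1.78   0.449 -7.133] sd [0.589 0.373 0.334]
E [  0.228 -71.099 -40.615   0.23   -0.563  -0.   ] sd [0.008 0.012 0.019 0.004 0.01  0.   ]
M [ 0.012  0.559 -0.003] sd [0.023 0.033 0.032]
pos [ 594.86 -261.62  242.46] [-90.    -0.   -10.19] t 10.075
```

```bash
python3 -m jog '[{"grip":1.5,"dx":-0.04,"dy":0,"dz":0,"spin":0},{"grip":1.5,"dx":-0.08,"dy":0,"dz":0,"spin":0},{"grip":1.5,"dx":-0.08,"dy":0,"dz":0,"spin":0}]'
python3 -c "
from h import *
avg(20)"
```

```text
clock: 10.45
eef_pos: [594.3, -261.5, 242.7]
eef_rot: [-1.571, -0.001, -0.178]
wrist_force: [1.7, -0.2, -6.3]
finger_gap: 21.7
F [ 2.075 -0.63  -5.95 ] sd [0.425 0.518 0.497]
E [-3.3200e-01 -7.0064e+01 -3.8431e+01 -1.6200e-01  8.5100e-01 -3.0000e-03] sd [0.028 0.03  0.062 0.018 0.043 0.   ]
M [-0.219 -0.6   -0.009] sd [0.032 0.046 0.031]
pos [ 594.07 -261.49  242.43] [-90.    -0.   -10.19] t 11.45
```

Hooked at +50 the lever constant W(130+xc) is about 777, so the balance is on the −x side. Next is the opposite point at −50.

```bash
python3 -m jog '[{"grip":1.5,"dx":0,"dy":0.2,"dz":0,"spin":0},{"grip":1.5,"dx":0,"dy":0.4,"dz":0,"spin":0},{"grip":1.5,"dx":0,"dy":0.8,"dz":0,"spin":0},{"grip":1.5,"dx":-1.5,"dy":0.8,"dz":0,"spin":0},{"grip":1.5,"dx":-4,"dy":0.8,"dz":0,"spin":0},{"grip":1.5,"dx":-6.5,"dy":0.8,"dz":0,"spin":0},{"grip":1.5,"dx":-8.7,"dy":0.8,"dz":0,"spin":0},{"grip":1.5,"dx":-9.7,"dy":0.8,"dz":0,"spin":0},{"grip":1.5,"dx":-9.95,"dy":0.8,"dz":0,"spin":0},{"grip":1.5,"dx":-9.95,"dy":0.8,"dz":0,"spin":0}]'
python3 -c "
from h import *
avg(10)"
python3 -m jog '[{"grip":1.5,"dx":0,"dy":-0.2,"dz":0,"spin":0},{"grip":1.5,"dx":0,"dy":-0.35,"dz":0,"spin":0},{"grip":1.5,"dx":0,"dy":-0.45,"dz":0,"spin":0},{"grip":1.5,"dx":0.01,"dy":-0.55,"dz":0,"spin":0},{"grip":1.5,"dx":0.02,"dy":-0.65,"dz":0,"spin":0},{"grip":1.5,"dx":0.04,"dy":-0.75,"dz":0,"spin":0},{"grip":1.5,"dx":0.04,"dy":-0.8,"dz":0,"spin":0},{"grip":1.5,"dx":0.04,"dy":-0.8,"dz":0,"spin":0},{"grip":1.5,"dx":0.04,"dy":-0.8,"dz":0,"spin":0}]'
python3 -c "
from h import *
avg(20)"
```

```text
clock: 12.7
eef_pos: [496.5, -244.0, 234.5]
eef_rot: [-1.571, -0.0, -0.178]
wrist_force: [-0.2, -0.3, -2.6]
finger_gap: 22.0
F [-0.356 -0.053 -2.134] sd [0.341 0.406 0.435]
E [-1.5000e-02 -5.4476e+01 -3.6755e+01  6.2000e-02  4.3000e-02 -1.0000e-03] sd [0.041 0.197 0.051 0.002 0.003 0.002]
M [-0.06   0.067  0.002] sd [0.026 0.014 0.036]
pos [ 496.18 -243.88  234.4 ] [-90.     0.   -10.18] t 13.2
clock: 14.32
eef_pos: [496.5, -243.9, 242.3]
eef_rot: [-1.571, 0.0, -0.178]
wrist_force: [-0.1, 0.4, -9.0]
finger_gap: 22.1
F [-0.078  0.191 -8.632] sd [0.476 0.436 0.485]
E [-6.4000e-02 -5.7914e+01 -3.9891e+01  3.7000e-02 -5.7000e-02 -1.0000e-03] sd [0.017 0.005 0.047 0.013 0.044 0.   ]
M [-0.017  0.132 -0.006] sd [0.028 0.048 0.021]
pos [ 496.53 -243.95  242.47] [-90.    -0.   -10.19] t 15.325
```

W comes out at 7.44 N (expected 7–8) and xc at −25.6 mm. I'll unload, shift +24 mm along the bar and lift slightly there.

```bash
python3 -m jog '[{"grip":1.5,"dx":0,"dy":0.2,"dz":0,"spin":0},{"grip":1.5,"dx":0,"dy":0.4,"dz":0,"spin":0},{"grip":1.5,"dx":0,"dy":0.75,"dz":0,"spin":0},{"grip":1.5,"dx":0.5,"dy":0.75,"dz":0,"spin":0},{"grip":1.5,"dx":1.5,"dy":0.75,"dz":0,"spin":0},{"grip":1.5,"dx":2.3,"dy":0.75,"dz":0,"spin":0},{"grip":1.5,"dx":2.4,"dy":0.75,"dz":0,"spin":0},{"grip":1.5,"dx":2.4,"dy":0.5,"dz":0,"spin":0},{"grip":1.5,"dx":2.4,"dy":0.3,"dz":0,"spin":0},{"grip":1.5,"dx":2.4,"dy":0.2,"dz":0,"spin":0},{"grip":1.5,"dx":2.4,"dy":0.1,"dz":0,"spin":0},{"grip":1.5,"dx":2.4,"dy":0,"dz":0,"spin":0},{"grip":1.5,"dx":2.4,"dy":-0.1,"dz":0,"spin":0},{"grip":1.5,"dx":2.4,"dy":-0.2,"dz":0,"spin":0},{"grip":1.5,"dx":2.4,"dy":-0.2,"dz":0,"spin":0},{"grip":1.5,"dx":2.4,"dy":-0.2,"dz":0,"spin":0}]'
python3 - <<'E'
from h import *
avg(20)
im,K,R,t,_=cam("scene");np.savez("scene.npz",K=K,R=R,t=t)
cv2.imwrite("pics/s2.png",im[:,:,::-1])
cv2.imwrite("pics/s2c.png",cv2.resize(im[100:215,190:350],None,fx=5,fy=5,interpolation=cv2.INTER_CUBIC)[:,:,::-1])
E
```

```text
clock: 17.32
eef_pos: [520.1, -248.2, 244.4]
eef_rot: [-1.571, 0.0, -0.178]
wrist_force: [0.0, 0.4, -9.7]
finger_gap: 21.9
F [ 0.138  0.105 -9.753] sd [0.494 0.467 0.482]
E [ 2.0000e-03 -6.1899e+01 -4.0464e+01  7.4000e-02  4.0000e-02 -1.0000e-03] sd [0.001 0.01  0.007 0.    0.    0.   ]
M [-0.069  0.065 -0.008] sd [0.027 0.025 0.035]
pos [ 520.16 -248.18  244.46] [-90.    -0.   -10.18] t 18.325
```

View pics/s2c.png

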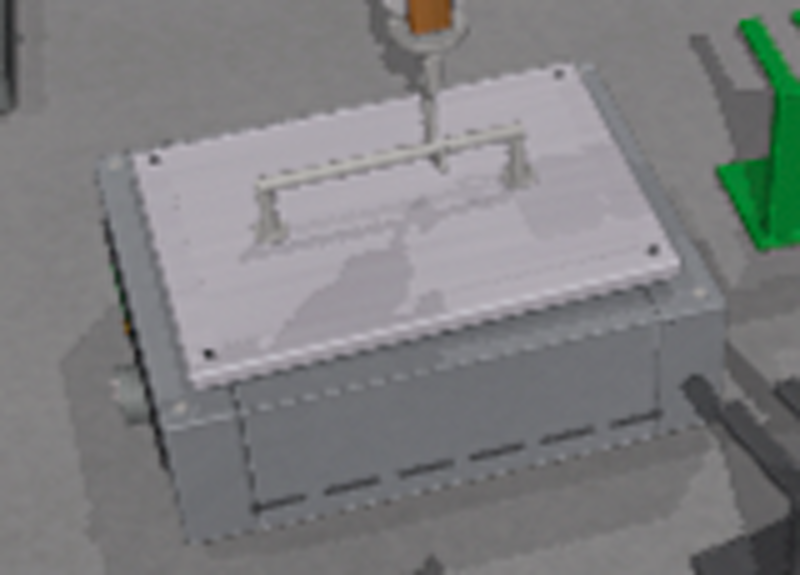

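Force 7.57 N ≈ W, no side force, and the moment matches the empty baseline, so the hook is under the balance. I'll check the lid's level against the model in the picture. Its top corners are at (133,152), (575,65), (680,265) and (195,378).

Run:
```python
from h import *
w=np.load("scene.npz");K,R,t=w["K"],w["R"],w["t"]
u=np.array([np.cos(np.radians(-10.3)),np.sin(np.radians(-10.3)),0]);v=np.array([-u[1],u[0],0])
c=np.array([545.3,-252.6,117])
for tilt in(-.03,0,.03):
    P=[]
    for sx,sy in((1,-1),(-1,-1),(-1,1),(1,1)):
        P.append(c+sx*130*u+sy*95*v+[0,0,tilt*(sx*130+25)])
    print(tilt,((proj(K,R,t,P)-[190,100])*5+2).round(0).tolist())
```

```text
-0.03 [[128.0, 153.0], [571.0, 57.0], [682.0, 258.0], [190.0, 376.0]]
0 [[127.0, 146.0], [571.0, 61.0], [682.0, 262.0], [188.0, 369.0]]
0.03 [[125.0, 139.0], [571.0, 66.0], [682.0, 267.0], [187.0, 362.0]]
```

```bash
python3 -m jog '[{"grip":1.5,"dx":0,"dy":-0.1,"dz":0,"spin":0},{"grip":1.5,"dx":0,"dy":-0.3,"dz":0,"spin":0},{"grip":1.5,"dx":0,"dy":-0.6,"dz":0,"spin":0},{"grip":1.5,"dx":0,"dy":-1,"dz":0,"spin":0},{"grip":1.5,"dx":0,"dy":-1.4,"dz":0,"spin":0},{"grip":1.5,"dx":0,"dy":-1.7,"dz":0,"spin":0},{"grip":1.5,"dx":0,"dy":-1.9,"dz":0,"spin":0},{"grip":1.5,"dx":0,"dy":-2,"dz":0,"spin":0},{"grip":1.5,"dx":0,"dy":-2,"dz":0,"spin":0}]'
python3 - <<'E'
from h import *
avg(14)
im,K,R,t,_=cam("scene")
cv2.imwrite("pics/s3c.png",cv2.resize(im[90:205,190:350],None,fx=5,fy=5,interpolation=cv2.INTER_CUBIC)[:,:,::-1])
E
```

```text
clock: 19.5
eef_pos: [520.1, -248.2, 264.4]
eef_rot: [-1.571, 0.0, -0.178]
wrist_force: [-0.9, 0.3, -10.6]
finger_gap: 22.0
F [-1.560e-01 -4.000e-03 -9.815e+00] sd [0.425 0.518 0.526]
E [ 2.0000e-03 -6.1654e+01 -4.0891e+01  7.5000e-02  4.1000e-02 -1.0000e-03] sd [0.001 0.052 0.04  0.    0.002 0.   ]
M [-0.085  0.081 -0.002] sd [0.042 0.024 0.038]
pos [ 520.14 -248.2   264.45] [-90.     0.   -10.18] t 20.2
```

View pics/s3c.png

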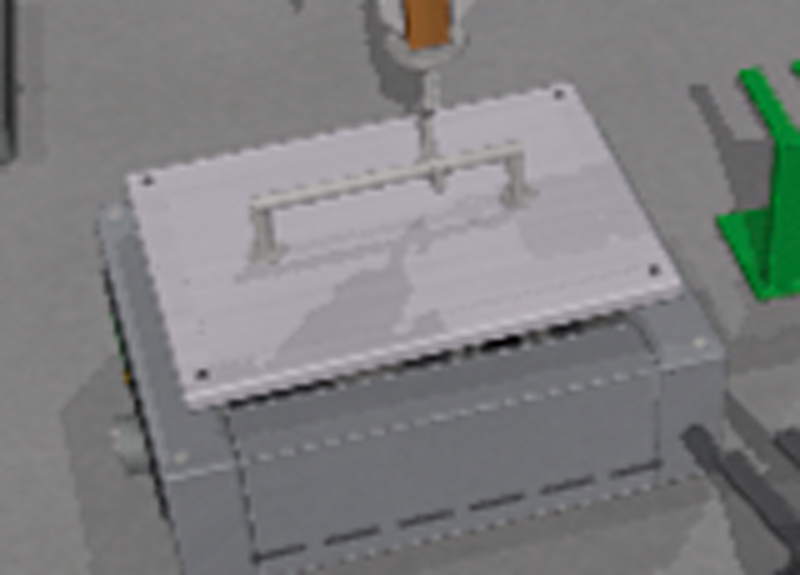

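The lid hangs level, clear of the mouth. I'll refine the rest pose by fitting the frame in the first top image, then work out the transfer.

Run:
```python
from h import *
from scipy.optimize import minimize
from scipy.ndimage import map_coordinates
_,K,R,t,_=cam("top");np.savez("top.npz",K=K,R=R,t=t)
g=cv2.cvtColor(cv2.imread("pics/top0.png"),cv2.COLOR_BGR2GRAY).astype(float);g=cv2.GaussianBlur(g,(0,0),.7)
X,Y=np.meshgrid(np.arange(-160,161,4.),np.arange(-124,125,4.));X=X.ravel();Y=Y.ravel()
ring=(abs(X)<136)&(abs(Y)<100)&((abs(X)>116)|(abs(Y)>80))
near=~ring&(abs(X)<150)&(abs(Y)<114)&((abs(X)>102)|(abs(Y)>66))
def cost(p):
    a=np.radians(p[2]);P=np.c_[p[0]+X*np.cos(a)-Y*np.sin(a),p[1]+X*np.sin(a)+Y*np.cos(a),0*X+45]
    q=proj(K,R,t,P);I=map_coordinates(np.minimum(g,110),[q[:,1],q[:,0]],order=1)
    return I[ring].mean()-I[near].mean()
for x0 in([554.8,269,13.5],[557,272,12.5]):
    r=minimize(cost,x0,method="Nelder-Mead",options=dict(initial_simplex=np.array([x0,np.add(x0,[5,0,0]),np.add(x0,[0,5,0]),np.add(x0,[0,0,2])])));print(r.x,r.fun)
x,y,a=r.x;c,s=np.cos(np.radians(a)),np.sin(np.radians(a))
hx,hy=x-25.6*c,y-25.6*s;print("hook target",hx,hy)
rel(hx,hy,304,a)
```

```text
[554.47033895 268.59340483  12.97417686] -30.71722327905175
[554.47034488 268.59311052  12.97381576] -30.717223471852463
hook target 529.5238420757057 262.8457635045727
dx -8.11 dy -3.96 dz 50.46 spin -23.2
```

```bash
python3 -m jog '[{"grip":1.5,"dx":0,"dy":-0.4,"dz":0,"spin":0},{"grip":1.5,"dx":0,"dy":-1.2,"dz":0,"spin":0},{"grip":1.5,"dx":-0.04,"dy":-2.2,"dz":0.25,"spin":-0.1},{"grip":1.5,"dx":-0.12,"dy":-3.1,"dz":0.75,"spin":-0.3},{"grip":1.5,"dx":-0.24,"dy":-3.7,"dz":1.5,"spin":-0.7},{"grip":1.5,"dx":-0.4,"dy":-4,"dz":2.5,"spin":-1.15},{"grip":1.5,"dx":-0.6,"dy":-4,"dz":3.75,"spin":-1.7},{"grip":1.5,"dx":-0.84,"dy":-4,"dz":5.25,"spin":-2.4},{"grip":1.5,"dx":-1.12,"dy":-4,"dz":7,"spin":-3.2},{"grip":1.5,"dx":-1.45,"dy":-4,"dz":9,"spin":-4.1},{"grip":1.5,"dx":-1.81,"dy":-4,"dz":11.25,"spin":-5.2},{"grip":1.5,"dx":-2.21,"dy":-4,"dz":13.75,"spin":-6.3},{"grip":1.5,"dx":-2.61,"dy":-4,"dz":16.25,"spin":-7.5},{"grip":1.5,"dx":-3.01,"dy":-4,"dz":18.75,"spin":-8.6},{"grip":1.5,"dx":-3.41,"dy":-4,"dz":21.25,"spin":-9.8},{"grip":1.5,"dx":-3.82,"dy":-4,"dz":23.75,"spin":-10.9},{"grip":1.5,"dx":-4.22,"dy":-4,"dz":26.25,"spin":-12.1},{"grip":1.5,"dx":-4.62,"dy":-4,"dz":28.75,"spin":-13.2},{"grip":1.5,"dx":-5.02,"dy":-4,"dz":31.25,"spin":-14.4},{"grip":1.5,"dx":-5.42,"dy":-4,"dz":33.75,"spin":-15.5}]'
python3 -m jog '[{"grip":1.5,"dx":0.28,"dy":0,"dz":2.5,"spin":-1.1},{"grip":1.5,"dx":0.56,"dy":0,"dz":5,"spin":-2.3},{"grip":1.5,"dx":0.81,"dy":0,"dz":7.25,"spin":-3.3},{"grip":1.5,"dx":1.03,"dy":0,"dz":9.25,"spin":-4.2},{"grip":1.5,"dx":1.22,"dy":0,"dz":11,"spin":-5},{"grip":1.5,"dx":1.39,"dy":0,"dz":12.5,"spin":-5.7},{"grip":1.5,"dx":1.53,"dy":0,"dz":13.75,"spin":-6.3},{"grip":1.5,"dx":1.64,"dy":0,"dz":14.75,"spin":-6.8},{"grip":1.5,"dx":1.73,"dy":0,"dz":15.6,"spin":-7.1},{"grip":1.5,"dx":1.8,"dy":0,"dz":16.2,"spin":-7.4},{"grip":1.5,"dx":1.85,"dy":0,"dz":16.6,"spin":-7.6},{"grip":1.5,"dx":1.87,"dy":0,"dz":16.8,"spin":-7.7},{"grip":1.5,"dx":1.87,"dy":0,"dz":16.8,"spin":-7.7},{"grip":1.5,"dx":1.87,"dy":0,"dz":16.8,"spin":-7.7}]'
python3 - <<'E'
from h import *
s=monitor.read_state();print(s["eef_pos"],np.degrees(s["eef_rot"]))
o=[]
for n in("wrist","scene"):
    im,K,R,t,_=cam(n);np.savez(f"{n}.npz",K=K,R=R,t=t);o.append(im[:,:,::-1])
cv2.imwrite("pics/b1.png",cv2.resize(np.vstack(o),None,fx=.75,fy=.75))
E
```

```text
clock: 22.8
eef_pos: [526.0, 95.3, 304.5]
eef_rot: [-1.571, -0.0, 0.094]
wrist_force: [0.3, -0.2, -10.0]
finger_gap: 21.9
clock: 24.55
eef_pos: [529.6, 262.4, 304.5]
eef_rot: [-1.571, 0.0, 0.227]
wrist_force: [-0.4, -0.6, -9.4]
finger_gap: 22.0
[529.56880859 262.40201521 304.4660513 ] [-9.00036368e+01  6.92687425e-04  1.30066740e+01]
```

View pics/b1.png

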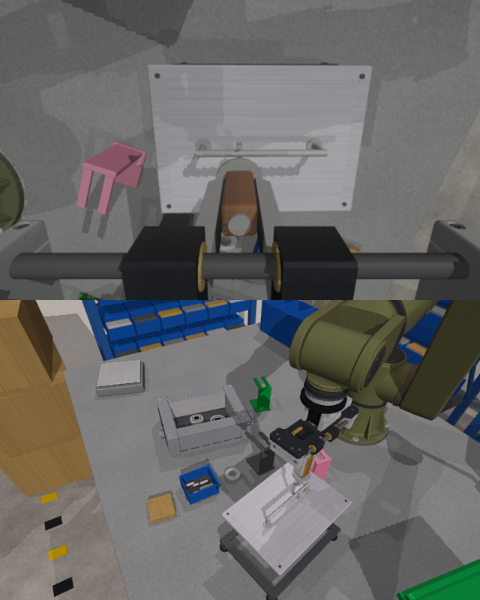

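The lid hangs level over the rest, square to the gripper. In the wrist view its corners are at (150,66), (371,67), (351,211) and (162,211). 9 pictures viewed.

Run:
```python
from h import *
w=np.load("wrist.npz");K,R,t=w["K"],w["R"],w["t"];s=1/.75
P=np.array([back(K,R,t,(u*s,v*s),177) for u,v in((150,66),(371,67),(351,210.5),(162,211))])[:,:2]
e=np.roll(P,-1,0)-P;print(P.mean(0),np.linalg.norm(e,axis=1),np.degrees(np.arctan2(e[:,1],e[:,0])))
B=np.array([back(K,R,t,(u*s,v*s),209) for u,v in((193,153),(327,153.5))]);print(B,B.mean(0),np.linalg.norm(B[1]-B[0]))
```

```text
[551.28121371 268.95570353] [250.89697126 183.30507894 254.67374398 185.29041364] [  12.76565176  -76.69201566 -166.78835306  102.13667924]
[[477.95486988 251.23001593 209.        ]
 [624.26833964 284.48266185 209.        ]] [551.11160476 267.85633889 209.        ] 150.04455968637532
```

```bash
python3 -m jog '[{"grip":1.5,"dx":0.02,"dy":0.2,"dz":0,"spin":0},{"grip":1.5,"dx":0.06,"dy":0.7,"dz":0,"spin":0},{"grip":1.5,"dx":0.1,"dy":1.5,"dz":0,"spin":0},{"grip":1.5,"dx":0.13,"dy":2.5,"dz":0,"spin":0},{"grip":1.5,"dx":0.15,"dy":3.6,"dz":0,"spin":0},{"grip":1.5,"dx":0.15,"dy":4.7,"dz":0,"spin":0},{"grip":1.5,"dx":0.15,"dy":5.8,"dz":0,"spin":0},{"grip":1.5,"dx":0.15,"dy":6.9,"dz":0,"spin":0},{"grip":1.5,"dx":0.15,"dy":7.9,"dz":0,"spin":0},{"grip":1.5,"dx":0.15,"dy":8.8,"dz":0,"spin":0},{"grip":1.5,"dx":0.15,"dy":9.6,"dz":0,"spin":0},{"grip":1.5,"dx":0.15,"dy":10.2,"dz":0,"spin":0},{"grip":1.5,"dx":0.15,"dy":10.6,"dz":0,"spin":0},{"grip":1.5,"dx":0.15,"dy":10.9,"dz":0,"spin":0},{"grip":1.5,"dx":0.15,"dy":11.1,"dz":0,"spin":0},{"grip":1.5,"dx":0.15,"dy":11.25,"dz":0,"spin":0},{"grip":1.5,"dx":0.15,"dy":11.35,"dz":0,"spin":0},{"grip":1.5,"dx":0.15,"dy":11.45,"dz":0,"spin":0},{"grip":1.5,"dx":0.15,"dy":11.55,"dz":0,"spin":0},{"grip":1.5,"dx":0.15,"dy":11.65,"dz":0,"spin":0}]'
python3 -m jog '[{"grip":1.5,"dx":0,"dy":0.08,"dz":0,"spin":0},{"grip":1.5,"dx":0,"dy":0.16,"dz":0,"spin":0},{"grip":1.5,"dx":0,"dy":0.24,"dz":0,"spin":0},{"grip":1.5,"dx":0,"dy":0.32,"dz":0,"spin":0},{"grip":1.5,"dx":0,"dy":0.4,"dz":0,"spin":0},{"grip":1.5,"dx":0,"dy":0.48,"dz":0,"spin":0},{"grip":1.5,"dx":0,"dy":0.56,"dz":0,"spin":0},{"grip":1.5,"dx":0,"dy":0.64,"dz":0,"spin":0},{"grip":1.5,"dx":0,"dy":0.72,"dz":0,"spin":0},{"grip":1.5,"dx":0,"dy":0.72,"dz":0,"spin":0}]'
python3 - <<'E'
from h import *
avg(4)
o=[]
for n in("wrist","scene"):
    im,K,R,t,_=cam(n);np.savez(f"{n}.npz",K=K,R=R,t=t);o.append(im[:,:,::-1])
o[1]=cv2.resize(o[1][200:400,220:540],(640,400),interpolation=cv2.INTER_CUBIC)
cv2.imwrite("pics/b2.png",cv2.resize(np.vstack(o),None,fx=.75,fy=.75))
E
```

```text
clock: 27.15
eef_pos: [531.0, 262.9, 187.9]
eef_rot: [-1.571, -0.0, 0.227]
wrist_force: [-0.6, 0.1, -10.0]
finger_gap: 22.2
clock: 28.4
eef_pos: [531.0, 262.9, 180.7]
eef_rot: [-1.571, 0.0, 0.227]
wrist_force: [-0.1, -0.0, -2.1]
finger_gap: 22.0
F [-0.007  0.076 -1.961] sd [0.181 0.267 0.43 ]
E [-0.0000e+00 -6.0822e+01 -3.5725e+01  7.2000e-02  1.0000e-03 -1.0000e-03] sd [0.001 0.015 0.017 0.    0.003 0.   ]
M [-0.052  0.07  -0.014] sd [0.018 0.034 0.01 ]
pos [531.02 262.93 180.76] [-90.    -0.    13.02] t 28.6
```

View pics/b2.png

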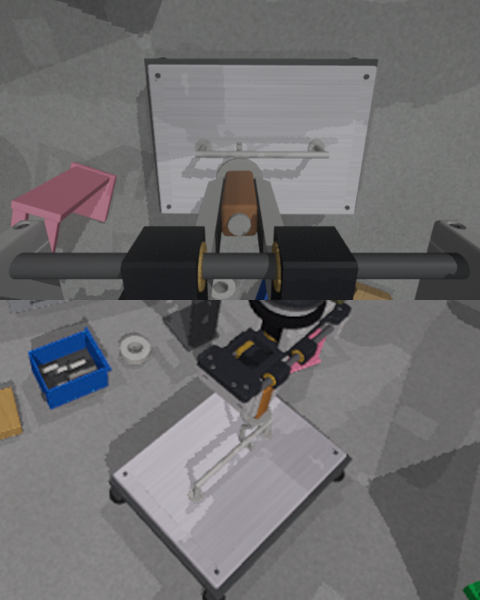

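The lid has settled in the rest with the load off. Next: lower the hook, back it out, then go up.

```bash
python3 -m jog '[{"grip":1.5,"dx":0,"dy":0.3,"dz":0,"spin":0},{"grip":1.5,"dx":0,"dy":0.8,"dz":0,"spin":0},{"grip":1.5,"dx":0,"dy":1.2,"dz":0,"spin":0},{"grip":1.5,"dx":0,"dy":1.25,"dz":0,"spin":0},{"grip":1.5,"dx":0,"dy":1.25,"dz":0,"spin":0},{"grip":1.5,"dx":0,"dy":1.25,"dz":-0.3,"spin":0},{"grip":1.5,"dx":0,"dy":1.25,"dz":-0.8,"spin":0},{"grip":1.5,"dx":0,"dy":1.25,"dz":-1.4,"spin":0},{"grip":1.5,"dx":0,"dy":1.25,"dz":-2.2,"spin":0},{"grip":1.5,"dx":0,"dy":1.25,"dz":-3,"spin":0},{"grip":1.5,"dx":0,"dy":1.25,"dz":-3.5,"spin":0},{"grip":1.5,"dx":0,"dy":1.25,"dz":-3.5,"spin":0}]'
python3 -m jog '[{"grip":1.5,"dx":0,"dy":-1,"dz":0,"spin":0},{"grip":1.5,"dx":0,"dy":-4,"dz":0,"spin":0},{"grip":1.5,"dx":0,"dy":-8,"dz":0,"spin":0},{"grip":1.5,"dx":0,"dy":-11,"dz":0,"spin":0},{"grip":1.5,"dx":0,"dy":-12,"dz":0,"spin":0},{"grip":1.5,"dx":0,"dy":-12,"dz":0,"spin":0}]'
python3 -c "
from h import *
s=monitor.read_state();print(s['eef_pos'],s['clock']);rel(448.7,-7.1,288,0.4)
rel(448.7,-7.1,288,0.4,(*s['eef_pos'],13.0))"
```

```text
clock: 30.2
eef_pos: [539.0, 228.4, 168.3]
eef_rot: [-1.571, -0.0, 0.227]
wrist_force: [0.6, 0.2, -2.9]
finger_gap: 21.7
clock: 30.95
eef_pos: [538.8, 229.0, 288.1]
eef_rot: [-1.571, -0.0, 0.227]
wrist_force: [0.8, 0.1, -3.1]
finger_gap: 21.7
[538.83294009 228.95608731 288.14110926] 30.95
dx -14.10 dy 0.01 dz -20.97 spin 12.6
dx -14.09 dy 0.01 dz -20.97 spin 12.6
```

```bash
python3 -m jog '[{"grip":1.5,"dx":-1.5,"dy":0,"dz":-2.2,"spin":2},{"grip":1.5,"dx":-4,"dy":0,"dz":-6,"spin":4},{"grip":1.5,"dx":-7,"dy":0,"dz":-10.5,"spin":7},{"grip":1.5,"dx":-10,"dy":0,"dz":-15,"spin":10},{"grip":1.5,"dx":-12.5,"dy":0,"dz":-18.7,"spin":12.6},{"grip":1.5,"dx":-13.7,"dy":0,"dz":-20.4,"spin":12.6},{"grip":1.5,"dx":-14.1,"dy":0,"dz":-21,"spin":12.6},{"grip":1.5,"dx":-14.1,"dy":0,"dz":-21,"spin":12.6},{"grip":1.5,"dx":-14.1,"dy":0,"dz":-21,"spin":12.6},{"grip":1.5,"dx":-14.1,"dy":0,"dz":-21,"spin":12.6}]'
python3 - <<'E'
from h import *
s=monitor.read_state();print(s["eef_pos"],np.degrees(s["eef_rot"]));rel(448.7,-7.1,142,0.4)
im,K,R,t,_=cam("top");s2=cam("scene")[0]
a=cv2.resize(im[140:280,140:364],(640,400),interpolation=cv2.INTER_CUBIC);b=cv2.resize(s2[120:320,220:540],(640,400),interpolation=cv2.INTER_CUBIC)
cv2.imwrite("pics/d1.png",cv2.resize(np.vstack([a,b]),None,fx=.75,fy=.75)[:,:,::-1])
E
```

```text
clock: 32.2
eef_pos: [449.0, -6.9, 288.0]
eef_rot: [-1.571, 0.0, 0.008]
wrist_force: [0.7, -0.4, -3.0]
finger_gap: 21.6
[448.97023442  -6.9402763  288.04922728] [-8.99943426e+01  1.95708179e-02  4.71933889e-01]
dx -0.03 dy 14.60 dz -0.02 spin 0.1
```

View pics/d1.png

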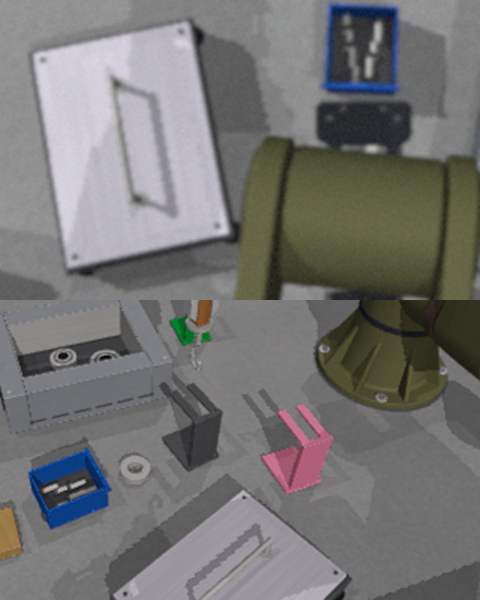

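The lid lies flat and square in the rest, and the hook is above the dark stand's gap. Lowering it in, slowly at the end.

```bash
python3 -m jog '[{"grip":1.5,"dx":0,"dy":1,"dz":0,"spin":0},{"grip":1.5,"dx":0,"dy":3,"dz":0,"spin":0},{"grip":1.5,"dx":0,"dy":5,"dz":0,"spin":0},{"grip":1.5,"dx":0,"dy":7,"dz":0,"spin":0},{"grip":1.5,"dx":0,"dy":9,"dz":0,"spin":0},{"grip":1.5,"dx":0,"dy":11,"dz":0,"spin":0},{"grip":1.5,"dx":0,"dy":12.7,"dz":0,"spin":0},{"grip":1.5,"dx":0,"dy":13.8,"dz":0,"spin":0},{"grip":1.5,"dx":0,"dy":14.3,"dz":0,"spin":0},{"grip":1.5,"dx":0,"dy":14.6,"dz":0,"spin":0},{"grip":1.5,"dx":0,"dy":14.75,"dz":0,"spin":0},{"grip":1.5,"dx":0,"dy":14.82,"dz":0,"spin":0},{"grip":1.5,"dx":0,"dy":14.86,"dz":0,"spin":0},{"grip":1.5,"dx":0,"dy":14.86,"dz":0,"spin":0}]'
python3 -c "
from h import *
avg(6)"
```

```text
clock: 34.05
eef_pos: [448.9, -7.5, 139.8]
eef_rot: [-1.571, -0.0, 0.007]
wrist_force: [0.5, 0.7, -1.5]
finger_gap: 22.0
F [ 0.353 -0.19  -2.362] sd [0.267 0.744 0.422]
E [ 1.0000e-03 -4.2171e+01 -3.2591e+01  6.4000e-02  2.3000e-02 -1.0000e-03] sd [0.    0.011 0.007 0.    0.001 0.   ]
M [-0.088  0.081  0.021] sd [0.034 0.03  0.024]
pos [448.83  -7.55 139.68] [-90.    -0.     0.41] t 34.35
```

```bash
python3 -m jog '[{"grip":1.5,"dx":0,"dy":0.05,"dz":0,"spin":0},{"grip":1.5,"dx":0,"dy":0.1,"dz":0,"spin":0},{"grip":1.5,"dx":0,"dy":0.1,"dz":0,"spin":0}]'
python3 -c "
from h import *
avg(6)"
```

```text
clock: 34.72
eef_pos: [448.9, -7.6, 139.4]
eef_rot: [-1.571, -0.0, 0.007]
wrist_force: [-4.8, -0.3, 9.2]
finger_gap: 22.1
F [-4.476  0.645  9.668] sd [0.407 0.648 0.334]
E [-8.3000e-02 -3.7567e+01 -3.0747e+01  9.8000e-02 -1.3710e+00  1.0000e-03] sd [0.001 0.007 0.002 0.    0.001 0.   ]
M [ 0.014  1.101 -0.005] sd [0.041 0.014 0.04 ]
pos [448.87  -7.56 139.38] [-9.001e+01 -3.000e-02  4.100e-01] t 35.025
```

Seated on the prongs. I'll ease off slightly, open and retreat.

```bash
python3 -m jog '[{"grip":1.5,"dx":0,"dy":-0.05,"dz":0,"spin":0},{"grip":2.6,"dx":0,"dy":-0.05,"dz":0,"spin":0},{"grip":3.5,"dx":0,"dy":-0.05,"dz":0,"spin":0},{"grip":5,"dx":0,"dy":-0.05,"dz":0,"spin":0},{"grip":7,"dx":0,"dy":-0.05,"dz":0,"spin":0},{"grip":7,"dx":0,"dy":-0.05,"dz":0,"spin":0},{"grip":7,"dx":0,"dy":-0.05,"dz":0,"spin":0},{"grip":7,"dx":0,"dy":-0.05,"dz":0,"spin":0},{"grip":7,"dx":0,"dy":-3,"dz":0,"spin":0},{"grip":7,"dx":0,"dy":-8,"dz":0,"spin":0},{"grip":7,"dx":0,"dy":-13,"dz":0,"spin":0},{"grip":7,"dx":0,"dy":-14,"dz":0,"spin":0},{"grip":7,"dx":0,"dy":-14,"dz":0,"spin":0},{"grip":7,"dx":0,"dy":-14,"dz":0,"spin":0}]'
python3 - <<'E'
from h import *
o=[]
for n in("wrist","scene"):
    im,K,R,t,_=cam(n);np.savez(f"{n}.npz",K=K,R=R,t=t);o.append(im[:,:,::-1])
o[1]=cv2.resize(o[1][120:400,190:638],(640,400),interpolation=cv2.INTER_CUBIC)
cv2.imwrite("pics/e1.png",cv2.resize(np.vstack(o),None,fx=.75,fy=.75))
E
```

```text
clock: 36.78
eef_pos: [448.4, -7.5, 277.1]
eef_rot: [-1.571, 0.002, 0.007]
wrist_force: [0.8, 0.9, -0.8]
finger_gap: 70.1
```

View pics/e1.png

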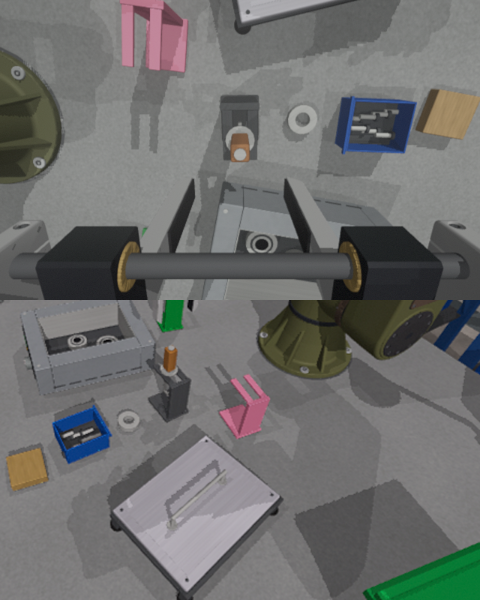

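The lifter hangs upright in the dark stand (grip top at (240,155)), the lid lies flat in the rest, and the bystanders look unmoved. I'll do one numeric check, then hand in.

Run:
```python
from h import *
from cell import ticket
w=np.load("wrist.npz");print("grip top",back(w["K"],w["R"],w["t"],(240/.75,155/.75),185),"collar",back(w["K"],w["R"],w["t"],(240/.75,139/.75),120))
w=np.load("top.npz");k=1/.75/2.857
P=np.array([back(w["K"],w["R"],w["t"],(140+u*k,140+v*k),57) for u,v in((32,53),(192,21),(231,235),(68,270))])[:,:2]
e=np.roll(P,-1,0)-P;print("lid",P.mean(0),np.linalg.norm(e,axis=1),np.degrees(np.arctan2(e[:,1],e[:,0])))
print(monitor.read_state()["clock"],ticket.sign_off())
```

```text
grip top [448.13937625  -8.25869786 185.        ] collar [448.1395487   -6.22188211 120.        ]
lid [554.11679256 266.58552717] [192.24584296 258.95972468 189.18988926 259.9192939 ] [ -77.71084482 -167.82849469  102.57620626   12.84611657]
the job is handed in; nothing more can be done
36.875 None
```

The lid is lying flat in the lid rest, the lifter is back in its stand, and I handed the job in at about 37 s. No verdict was reported.

- **Finding the balance:** I lifted the lid slightly at about +50 and −50 mm along the handle and compared the forces. That put the lid's weight at 7.4 N and the balance point 25.6 mm to the −x side of the middle. Lifting there gave 7.6 N with almost no side force, and the lid looked level in the pictures.
- **Lid in the rest:** its centre measures (554, 267) mm against (554.5, 268.6) for the rest, about 2 mm off. It is square within 1°, and no load was left on the hook before I backed it out.
- **Lifter in its stand:** the grip top measures (448, −8) mm and the collar (448, −6), within 2 mm of where they started, and it looks upright.
- **Bystanders:** the bin, bearing and carton look unmoved in the last picture; I did not measure them.

**Checks that disagreed:**
- **Lid position above the rest:** while the lid hung there, the wrist camera put its centre about 3 mm off the planned position and its size about 4% small. I corrected 1.5 mm before lowering; the rest has 10 mm of play.
- **Lifter touching down:** it briefly pressed on the prongs with about 12 N, slightly one-sided. I eased off before opening the gripper.

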